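# Seat the multimeter in the corner stop

### The arm

A 7-joint arm with a two-finger parallel gripper is mounted at the origin on a cart in front of the work surface, level with it; the furniture and walls round the work are solid. World frame = base frame: x ahead of the robot, y to its left, z up, the work surface at z = 0. Lengths are in mm, angles in rad, forces in N, time in s.
With the tool pointing down it reaches from about 400 to 875 mm from the base axis. Payload 4.4 kg.
Tool frame: the origin (TCP) lies midway between the tips of the shut fingers; the grasp point (between the pads) lies 19 mm behind it (ctrl.pinch_z is the distance from the TCP to the grasp point, in mm); z points along the fingers, y is the line along which they close (so a half turn about z gives the same grasp; the last joint's range is limited). The gripper opens to 85 mm and grips with 20 to 120 N. Pads are 22 mm wide; open, the fingers measure 114 mm over their backs; the gripper's body (76 mm by 85 mm) begins 54 mm behind the grasp point. The pads swing forward as they close: fully open they stand 13 mm farther back than shut.
Start: joints at [-1.221, 0.628, 0.038, 1.517, -0.027, 0.996, -0.02], TCP at [262.528, 594.64, 231.313] pointing down, gripper open.
Joint ranges: [-3.06, 3.06], [-0.37, 2.12], [-1.25, 1.32], [0.18, 2.47], [-1.1, 4.24], [0.23, 1.98], [-2.94, 2.94]. Speed limits (rad/s): [2.57, 2.57, 3.14, 3.14, 3.14, 3.14, 3.14].

### API

Orientations are given as [roll, pitch, yaw] about the fixed x, y, z axes, in that order (R = Rz(yaw) Ry(pitch) Rx(roll)).
In Python, from cell import read_state, cams, order, ctrl gives the robot as it stands.
- The arm moves only by the tool move_arm, never from a script. Its argument "targets" is text: rows parted by semicolons, each of 7 numbers parted by spaces: the gripper's target within -1 to 1 (fully open at 1, half-way at 0, shut at -1), then the shift along the tool's x, y, z in cm, then the turn, a rotation vector about the tool's x, y, z in degrees. A call has 1 to 5 rows; each row shifts and turns the commanded pose from where the row before left it, along the tool's axes as they then stand; what a row does not reach is not made up. A row lasts 1/12 s, in which the tool goes at most 41.7 mm and 7.16 degrees, less where a joint would pass 70% of its speed; a pose out of reach is approached as far as the arm can. A call with a gripper value outside its range is refused whole. The fingers move at their own pace and stop on an object; the grip force is fixed at half the most. Time passes only in rows, so rows that do not move let the fingers close. It gives the time, the measured TCP pose, the force, the opening and the grip force at its end, in the units of the state.
- read_state(): the state, without advancing time (a new reading comes with each control period).
- cams.get_image(name): name is "side" or "top"; returns a dict with "color" (400x640x3 uint8, red, green, blue), "fovy" (degrees; the focal length in pixels is half the picture's height over the tangent of half this angle, whatever the lens; pixels are square), "cx", "cy" (the principal point, pixels), "k1" (the pictures are not rectified: a ray, as slopes to the right and down, at radius r is drawn at 1 + k1 r^2 times it, then the intrinsics apply), "rvec" (rotation vector, rad) and "tvec" (3), from world to camera coordinates, as OpenCV has them. Camera axes: x right, y down, z forward; pixel columns grow to the right and rows downward; lengths in mm; the calibration is good to about 2 mm. A picture is of the moment at which its call begins. There is no depth.
- order.finish_job(): hands the job in; it is judged then, once.
The state is a dict: "clock": time; "qpos": joint angles; "qd": joint speeds; "tau": joint torques, N m; "eef_pos": TCP position; "tool_rot": TCP orientation; "force": force on the tool from outside, world axes, zero at the start; "torque": the same for the moment, N m; "width": finger opening in mm; "gripper_force": force on a finger pad.
Only numpy, scipy, OpenCV 4.12 (cv2) and the standard library are available. Lean on these libraries where they do the work, as an engineer would, in place of code of your own. Each camera call takes 0.05 s, during which the arm holds its last target. There are 200 camera calls.

### The job

Push the multimeter across the bench into the inside corner of the L-shaped metal stop, so that it sits squarely with one long side against the long bar and one end against the short bar. Only push it: do not pick it up or tip it. Leave the vial, the transformer and the solder spool where they stand.

Things in the scene. Friction and masses are not known exactly. Their poses are not given: they have to be found in the camera images.
- meter: Dark handheld multimeter, loose, on its back, 0.2 to 0.4 kg. Its case acts as a box: 136 mm along own x, 68 mm along own y, 28 mm high, upright sides; knob (radius 14 mm, at x = -12 mm) rises to 42 mm. Origin: centre of underside, z up. Starts on the open bench on the robot's side and to the left of the stop's corner, clear of both bars, its long axis up to 0.65 rad askew from the long bar.
- corner_stop: L of two dark steel bars, 14 mm thick, 16 mm high, fixed to the bench. Origin: bench point where the seated meter's centre belongs. Own frame: long bar along y, inner face at x = +34 mm, y -68 to +75 mm; short bar along x, inner face at y = -68 mm, x -40 to +34 mm. Open toward -x (roughly the robot) and +y (its left). Seated, the meter's x axis lies along the stop's y, either way round.
- vial: Bystander: upright glass vial with a white cap, 27 mm in diameter, 68 mm high, loose, standing on the bench. Origin: centre of its underside. Leave it where it stands.
- transformer: Bystander: small mains transformer with a yellow winding, 28 x 36 x 32 mm, loose, standing on the bench. Origin: centre of its underside. Leave it where it stands.
- spool: Bystander: spool of solder wire standing on its flange, 63 mm in diameter, 42 mm high, loose. Origin: centre of its underside. Leave it where it stands.

How it is judged:
By the outcome, as a careful person would: the job done as asked, in the order asked, and still so for the second after the job is handed in, with the robot touching nothing.
It also fails if it takes over 51 s, if anything falls off the work surface, if the arm or the gripper's body presses on something with over 40 N, if the wrist force passes 120 N, or if a joint passes its speed limit or range.

## Working session

There is one attempt and no reset: what is moved stays moved. The work goes in short steps, Python scripts to look and compute and a tool call to move; the robot and the scene stay as the last step left them, time stands still between calls to the robot, and variables do not carry over. Pictures are saved under pics/ and viewed, at most 10 in all, crops included, and the job is handed in when it is done.

Besides the shell and the picture viewer there is one more tool, called after ">>>" as name(argument=value, ...), one argument or row to a line, values as JSON. move_arm: Moves the arm, as the interface text tells. Its arguments: {"type":"object","properties":{"targets":{"type":"string"}},"required":["targets"]}

```bash
mkdir -p pics; cat > h.py <<'E'
import numpy as np, cv2
from cell import read_state, cams, order, ctrl
def cam(n):
    d=cams.get_image(n); f=200/np.tan(np.radians(d['fovy'])/2)
    d['f']=f; d['R']=cv2.Rodrigues(np.array(d['rvec'],float))[0]; d['t']=np.array(d['tvec'],float); return d
def ray(d,p,z):
    p=np.atleast_2d(np.array(p,float)); m=(p-[d['cx'],d['cy']])/d['f']
    s=m.copy()
    for _ in range(20): s=m/(1+d['k1']*(s**2).sum(1,keepdims=True))
    v=np.c_[s,np.ones(len(s))]@d['R']; c=-d['R'].T@d['t']
    return (c+v*((z-c[2])/v[:,2:]))[:,:2]
def proj(d,P):
    q=np.atleast_2d(P)@d['R'].T+d['t']; s=q[:,:2]/q[:,2:]
    return s*(1+d['k1']*(s**2).sum(1,keepdims=True))*d['f']+[d['cx'],d['cy']]
E
python3 - <<'E'
from h import *
for n in('top','side'):
    d=cam(n); cv2.imwrite(f'pics/{n}0.png',d['color'][:,:,::-1]); print(n,-d['R'].T@d['t'],d['f'],d['k1'])
s=read_state();print(s['clock'],s['eef_pos'],s['tool_rot'],s['width'])
E
```

```text
top [ 460.43744604   61.70681899 1235.75433949] 488.2376997961421 0.017537451911909863
side [ 463.84782766 -600.62712254  646.27876261] 441.91275809186436 -0.043658803589107356
0.1 [262.2992934  594.10913721 230.46653093] [-3.13987011e+00  1.68165247e-05  2.72576086e+00] 85.39160664828404
```

View pics/top0.png

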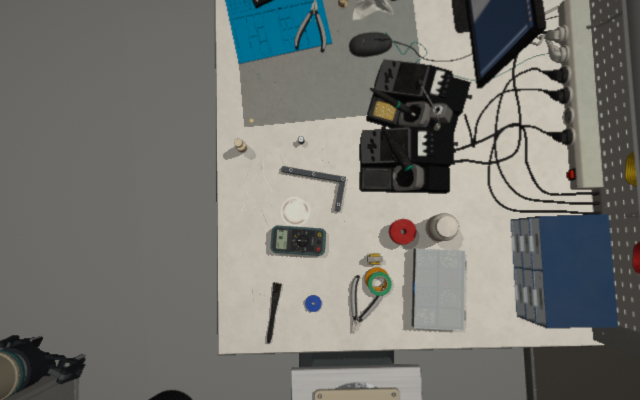

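View pics/side0.png

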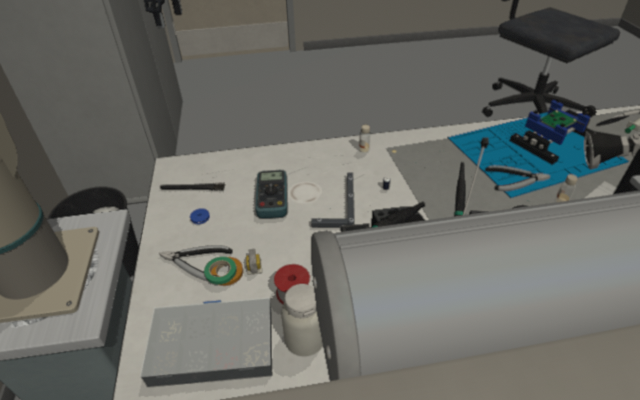

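The top view has +x up and +y to the left. The meter is at about (298,242). The stop's long bar runs (283,169)–(345,182) and its short bar goes down to (338,210). A flat white ring lies at (295,210), the red spool is at (402,232) and the transformer at (374,258). I'll zoom in to measure.

```bash
python3 - <<'E'
from h import *
d=cam('top'); im=d['color']; 
c=cv2.resize(im[120:320,210:460,::-1],None,fx=3,fy=3,interpolation=cv2.INTER_CUBIC); cv2.imwrite('pics/c1.png',c)
g=im.max(2).astype(int)
def blob(x0,y0,x1,y1,th):
    m=np.zeros(g.shape,np.uint8); m[y0:y1,x0:x1]=(g[y0:y1,x0:x1]<th)
    cs,_=cv2.findContours(m,cv2.RETR_EXTERNAL,cv2.CHAIN_APPROX_NONE); return max(cs,key=cv2.contourArea)[:,0]
for th in(110,130):
  k=blob(255,218,335,265,th); w=ray(d,k,28).astype(np.float32); print('meter',th,cv2.minAreaRect(w))
  k=blob(272,160,355,218,th); w=ray(d,k,16).astype(np.float32); print('stop',th,cv2.minAreaRect(w), cv2.approxPolyDP(w,8,True)[:,0].round().tolist())
for n,p,z in(('spool',(402,232),42),('tr',(374,258),32),('vial',(240,145),68),('small',(300,140),30),('ring',(295,210),0)): print(n,ray(d,p,z).round())
E
```

```text
meter 110 ((464.18182373046875, 132.83493041992188), (135.64114379882812, 71.80224609375), 84.66315460205078)
stop 110 ((595.1494750976562, 98.5882339477539), (163.99534606933594, 89.47603607177734), 78.5111312866211) [[649.0, 171.0], [636.0, 164.0], [610.0, 31.0], [539.0, 41.0], [539.0, 28.0], [622.0, 11.0]]
meter 130 ((464.0278625488281, 137.3740692138672), (145.94752502441406, 73.93852996826172), 84.65971374511719)
stop 130 ((594.33642578125, 99.64529418945312), (166.54998779296875, 92.77120208740234), 78.3164291381836) [[654.0, 169.0], [639.0, 174.0], [610.0, 36.0], [537.0, 46.0], [537.0, 28.0], [622.0, 11.0]]
spool [[ 480. -123.]]
tr [[418. -53.]]
vial [[700. 265.]]
small [[717. 121.]]
ring [[543. 139.]]
```

View pics/c1.png

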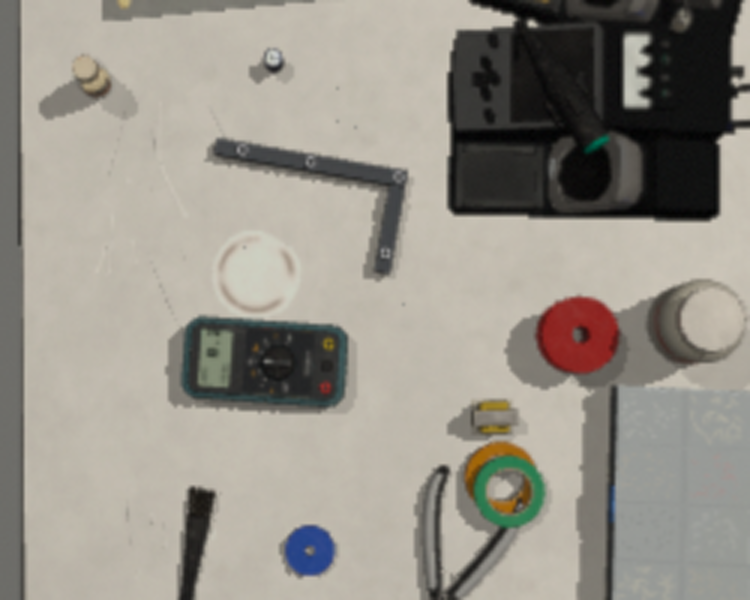

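>>> move_arm(
  targets="-1 0 0 0 0 0 -6.15; -1 0 0 0 0 0 -6.15; -1 -1.5 -2.6 0 0 0 0; -1 -1.97 -3.47 0 0 0 0; -1 -1.97 -3.47 0 0 0 0",
)

```text
clock: 0.57
eef_pos: [296.3, 489.4, 230.6]
tool_rot: [-3.141, -0.0, 2.943]
force: [0.4, -0.2, -0.0]
width: 25.6
gripper_force: 0.0
```

>>> move_arm(
  targets="-1 -1.97 -3.47 0 0 0 0; -1 -1.97 -3.47 0 0 0 0; -1 -1.97 -3.47 0 0 0 0; -1 -1.97 -3.47 0 0 0 0; -1 -1.97 -3.47 0 0 0 0",
)

```text
clock: 0.98
eef_pos: [358.8, 298.7, 231.3]
tool_rot: [-3.142, 0.0, 2.941]
force: [1.3, -0.0, 0.3]
width: -0.2
gripper_force: 0.0
```

>>> move_arm(
  targets="-1 -1.97 -3.47 0 0 0 0; -1 -1.97 -3.47 0 0 0 0; -1 -1.97 -3.47 0 0 0 0; -1 -1.97 -3.47 0 0 0 0; -1 -1.97 -3.47 0 0 0 0",
)

```text
clock: 1.4
eef_pos: [420.6, 109.0, 231.4]
tool_rot: [3.141, 0.0, 2.941]
force: [1.1, 0.4, 0.1]
width: 0.1
gripper_force: 0.0
```

>>> move_arm(
  targets="-1 -1.5 -2.7 0 0 0 0; -1 -1.5 -2.7 0 0 0 0; -1 -1.4 -2.6 0 0 0 0; -1 0 0 4 0 0 0; -1 0 0 4 0 0 0",
)

```text
clock: 1.82
eef_pos: [450.6, 21.6, 152.1]
tool_rot: [3.14, 0.007, 2.936]
force: [0.5, 1.1, -1.0]
width: 0.1
gripper_force: 0.0
```

>>> move_arm(
  targets="-1 0 0 4 0 0 0; -1 0 0 4 0 0 0; -1 0 0 3.5 0 0 0; -1 0 0 2 0 0 0; -1 0 0 0.3 0 0 0",
)

```text
clock: 2.23
eef_pos: [444.2, 22.1, 25.7]
tool_rot: [-3.132, -0.018, 2.941]
force: [0.7, 0.4, -0.3]
width: 0.1
gripper_force: 0.0
```

```bash
python3 - <<'E'
from h import *
s=read_state();print(s['eef_pos'],s['force'])
d=cam('top'); im=d['color']
c=cv2.resize(im[120:320,210:460,::-1],None,fx=3,fy=3,interpolation=cv2.INTER_CUBIC); cv2.imwrite('pics/c2.png',c)
E
```

```text
[444.21984816  22.11849652  25.74779104] [ 0.7067783   0.35686685 -0.32582467]
```

View pics/c2.png

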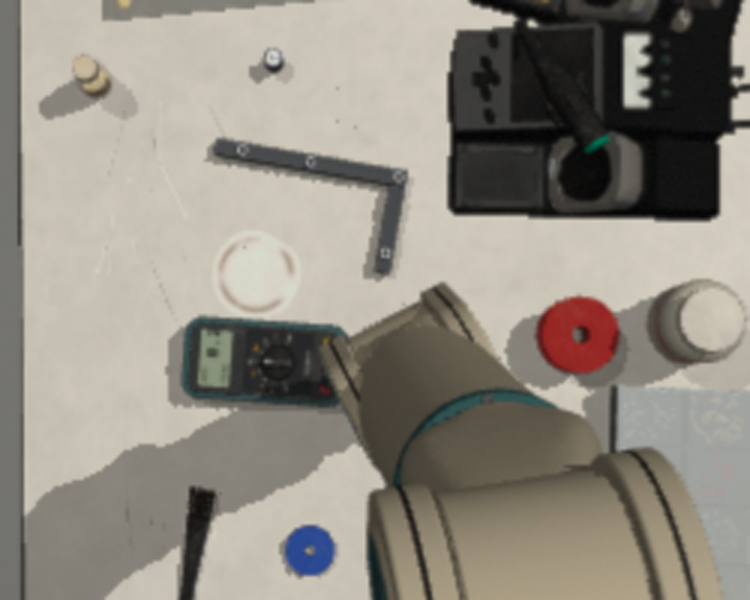

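The arm hides the meter's right end, but the tool is just right of it and nothing has moved. I'll push along +tool y.

>>> move_arm(
  targets="-1 0 0.5 0.3 0 0 0; -1 0 0.8 0 0 0 0; -1 0 0.8 0 0 0 0; -1 0 0.6 0 0 0 0; -1 0 0 0 0 0 0",
)

```text
clock: 2.7
eef_pos: [452.6, 51.0, 25.7]
tool_rot: [-3.136, -0.01, 2.944]
force: [-0.1, 0.8, 0.2]
width: -0.3
gripper_force: 0.0
```

>>> move_arm(
  targets="-1 0 0.5 0 0 0 0; -1 0 0.5 0 0 0 0; -1 0 0.5 0 0 0 0; -1 0 0 0 0 0 0; -1 0 0 0 0 0 0",
)

```text
clock: 3.12
eef_pos: [454.7, 63.8, 25.1]
tool_rot: [-3.135, -0.012, 2.942]
force: [0.6, -0.7, 0.5]
width: 0.0
gripper_force: 0.0
```

```bash
cat > m.py <<'E'
from h import *
def meter(d,th=110):
    im=d['color']; g=im.max(2)
    m=(g<th).astype(np.uint8); m[:, :225]=0; m[:,345:]=0; m[:120]=0; m[275:]=0
    return m
E
python3 - <<'E'
from h import *
d=cam('top'); im=d['color']
g=im.max(2); m=np.zeros(g.shape,np.uint8); m[215:265,255:300]=g[215:265,255:300]<115
cs,_=cv2.findContours(m,cv2.RETR_EXTERNAL,cv2.CHAIN_APPROX_NONE); k=max(cs,key=cv2.contourArea)[:,0]
w=ray(d,k,28); print('left extreme y',w[:,1].max(), cv2.minAreaRect(w.astype(np.float32)))
E
```

```text
left extreme y 205.961320542982 ((467.980224609375, 167.37278747558594), (76.72097778320312, 73.68961334228516), 88.49139404296875)
```

The tool is still at z=25, too high. I'll back off, lower it and push again.

>>> move_arm(
  targets="-1 0 -2 0 0 0 0; -1 0 -2 0 0 0 0; -1 0 0 0.9 0 0 0; -1 0 0 0.8 0 0 0; -1 0 0 0 0 0 0",
)

```text
clock: 3.58
eef_pos: [445.9, 23.5, 7.5]
tool_rot: [-3.135, -0.014, 2.94]
force: [0.5, -0.4, 0.2]
width: -0.2
gripper_force: 0.0
```

>>> move_arm(
  targets="-1 0 0.7 0 0 0 0; -1 0 0.7 0 0 0 0; -1 0 0.7 0 0 0 0; -1 0 0.7 0 0 0 0; -1 0 0.7 0 0 0 0",
)

```text
clock: 4.0
eef_pos: [453.7, 59.6, 8.5]
tool_rot: [-3.134, -0.012, 2.942]
force: [-0.0, -3.6, 0.7]
width: 0.1
gripper_force: 1.3
```

>>> move_arm(
  targets="-1 0 0.7 0 0 0 0; -1 0 0.7 0 0 0 0; -1 0 0 0 0 0 0; -1 0 0 0 0 0 0; -1 0 0 0 0 0 0",
)

```text
clock: 4.42
eef_pos: [456.4, 72.6, 8.0]
tool_rot: [-3.135, -0.012, 2.941]
force: [0.7, -0.1, 0.2]
width: 0.4
gripper_force: 0.0
```

```bash
cat > l.py <<'E'
from h import *
s=read_state();print(s['eef_pos'],s['force'])
d=cam('top'); im=d['color']
g=im.max(2); m=np.zeros(g.shape,np.uint8); m[180:265,230:300]=g[180:265,230:300]<115
cs,_=cv2.findContours(m,cv2.RETR_EXTERNAL,cv2.CHAIN_APPROX_NONE); k=max(cs,key=cv2.contourArea)[:,0]
w=ray(d,k,28); print('left extreme y',w[:,1].max(), cv2.minAreaRect(w.astype(np.float32)))
E
python3 l.py
```

```text
[456.39920023  72.6202125    7.99838928] [ 0.65646444 -0.05830969  0.17675694]
left extreme y 223.13474855570885 ((466.9262390136719, 174.21791076660156), (98.30587005615234, 82.1405258178711), 83.27857971191406)
```

Meter moved left about 17 mm. Now lift, go behind it on the robot's side, and open the fingers.

>>> move_arm(
  targets="-1 0 -1 0 0 0 0; -1 0 0 -3.5 0 0 0; -1 0 0 -3.8 0 0 0; 1 2.5 3 0 0 0 0; 1 2.5 3 0 0 0 0",
)

```text
clock: 4.88
eef_pos: [421.1, 127.0, 82.7]
tool_rot: [-3.136, -0.008, 2.926]
force: [-0.3, 1.3, -0.2]
width: 23.5
gripper_force: 0.0
```

>>> move_arm(
  targets="1 2.5 2.9 0 0 0 0; 1 0 0 0 0 0 0; 1 0 0 0 0 0 0; 1 0 0 0 0 0 0; 1 0 0 0 0 0 0",
)

```text
clock: 5.3
eef_pos: [399.9, 163.0, 81.2]
tool_rot: [-3.133, -0.012, 2.938]
force: [0.9, 0.0, 1.0]
width: 83.4
gripper_force: 0.0
```

```bash
cat >> l.py <<'E'
m[180:265,225:350]=g[180:265,225:350]<115
c=cv2.resize(im[120:320,210:460,::-1],None,fx=3,fy=3,interpolation=cv2.INTER_CUBIC); 
import sys
if len(sys.argv)>1: cv2.imwrite(f'pics/{sys.argv[1]}.png',c)
E
python3 l.py c3
```

```text
[399.88492251 163.02882449  81.1678247 ] [0.87863749 0.00257306 0.99093812]
left extreme y 265.53376174069825 ((460.2574768066406, 196.72872924804688), (134.9931182861328, 100.57476043701172), 88.48190307617188)
```

View pics/c3.png

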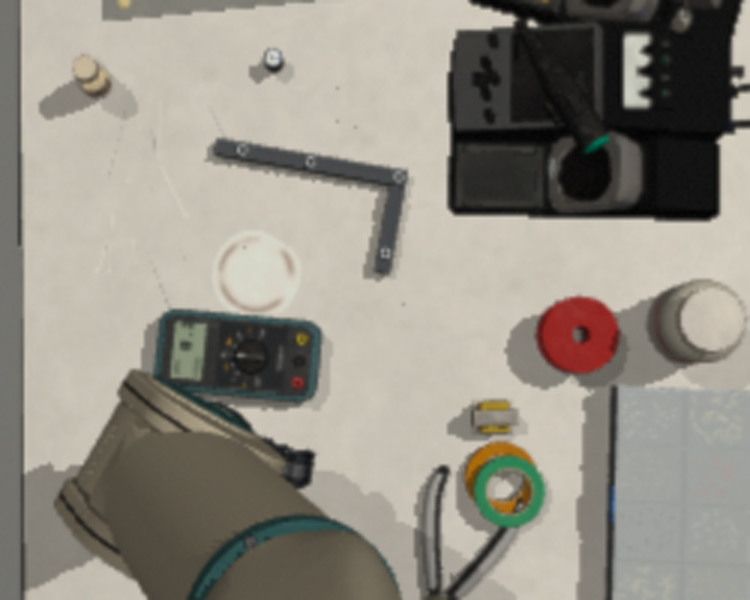

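The meter is now nearly parallel to the long bar, at about crop (238,355), and clear of the short bar. I'll lower behind it.

>>> move_arm(
  targets="1 0 0 3 0 0 0; 1 0 0 3 0 0 0; 1 0 0 1.5 0 0 0; 1 0 0 0 0 0 0; 1 0 0 0 0 0 0",
)

```text
clock: 5.77
eef_pos: [398.3, 163.5, 7.8]
tool_rot: [-3.133, -0.014, 2.94]
force: [0.4, 0.4, -0.2]
width: 85.3
gripper_force: 0.0
```

>>> move_arm(
  targets="1 -1 0 0.5 0 0 0; 1 -1.2 0 0 0 0 0; 1 -1.2 0 0 0 0 0; 1 -1.2 0 0 0 0 0; 1 -1.2 0 0 0 0 0",
)

```text
clock: 6.18
eef_pos: [456.2, 152.4, 3.7]
tool_rot: [-3.135, -0.012, 2.94]
force: [-3.0, 1.0, 3.1]
width: 85.7
gripper_force: 1.6
```

>>> move_arm(
  targets="1 -1.2 0 0 0 0 0; 1 -1.2 0 0 0 0 0; 1 -1.2 0 0 0 0 0; 1 -1.2 0 0 0 0 0; 1 -1 0 0 0 0 0",
)

```text
clock: 6.6
eef_pos: [513.1, 140.6, 3.1]
tool_rot: [-3.135, -0.012, 2.939]
force: [-3.1, -0.2, 2.3]
width: 85.5
gripper_force: 1.6
```

```bash
python3 l.py c4
```

```text
[513.1219632  140.62511731   3.07820591] [-3.09700456 -0.15790058  2.31865429]
left extreme y 249.5000084650323 ((532.412841796875, 163.5223846435547), (142.32740783691406, 122.96337890625), 60.78107452392578)
```

View pics/c4.png

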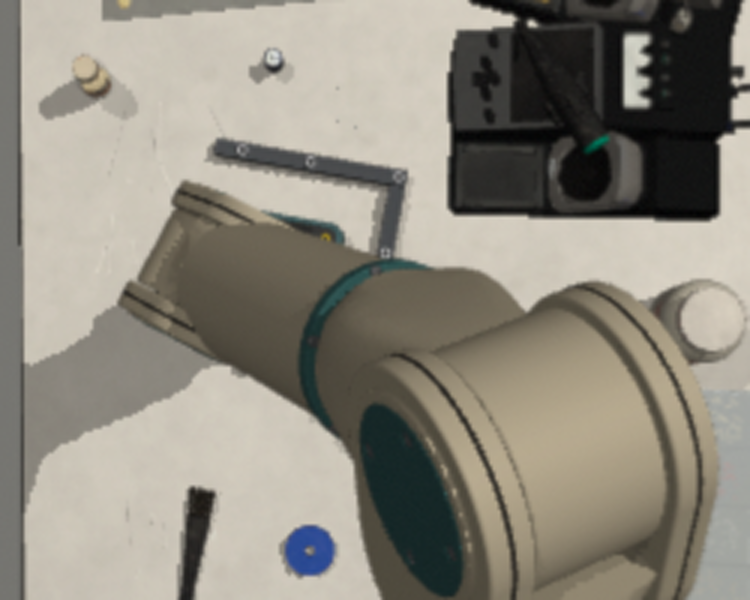

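The meter's right end at crop (345,237) is clear of the short bar at (380,240), so I'll keep pushing toward the long bar.

>>> move_arm(
  targets="1 -0.8 0 0 0 0 0; 1 -0.8 0 0 0 0 0; 1 -0.7 0 0 0 0 0; 1 -0.5 0 0 0 0 0; 1 -0.2 0 0 0 0 0",
)

```text
clock: 7.07
eef_pos: [542.2, 135.0, 1.5]
tool_rot: [-3.134, -0.012, 2.94]
force: [-2.8, 0.2, 4.0]
width: 85.6
gripper_force: 1.7
```

>>> move_arm(
  targets="1 -0.3 0 0 0 0 0; 1 -0.3 0 0 0 0 0; 1 -0.2 0 0 0 0 0; 1 -0.2 0 0 0 0 0; 1 0 0 0 0 0 0",
)

```text
clock: 7.48
eef_pos: [551.8, 133.1, 1.4]
tool_rot: [-3.134, -0.012, 2.941]
force: [-1.2, 1.1, 1.8]
width: 85.3
gripper_force: 0.7
```

>>> move_arm(
  targets="1 -0.3 0 -0.2 0 0 0; 1 -0.3 0 0 0 0 0; 1 -0.2 0 0 0 0 0; 1 -0.2 0 0 0 0 0; 1 0 0 0 0 0 0",
)

```text
clock: 7.9
eef_pos: [552.8, 132.8, 2.1]
tool_rot: [-3.13, -0.026, 2.942]
force: [-18.0, 4.6, 5.7]
width: 85.3
gripper_force: 9.2
```

Firm contact with the long bar (18 N). Next is the end push: back off, lift, shut, and go to the left end.

>>> move_arm(
  targets="1 1.5 0 0 0 0 0; 1 0.8 0 -2 0 0 0; -1 0 0 -3.5 0 0 0; -1 0 2 -2.8 0 0 0; -1 -1.7 3.2 0 0 0 0",
)

```text
clock: 8.32
eef_pos: [567.8, 182.2, 91.1]
tool_rot: [-3.133, -0.007, 2.939]
force: [0.8, 0.8, 0.2]
width: 51.4
gripper_force: 0.0
```

>>> move_arm(
  targets="-1 -1.7 3.2 0 0 0 0; -1 -1.7 2.2 0 0 0 0; -1 -1 0 0 0 0 0; -1 -0.6 0 0 0 0 0; -1 0 0 0 0 0 0",
)

```text
clock: 8.73
eef_pos: [628.2, 225.1, 84.5]
tool_rot: [-3.132, -0.011, 2.939]
force: [-0.2, -0.6, 0.6]
width: -0.3
gripper_force: 0.0
```

```bash
python3 l.py c5
```

```text
[628.1588095  225.10405705  84.48997344] [-0.23661047 -0.62922552  0.59849288]
left extreme y 290.5695041396257 ((581.1602172851562, 170.63209533691406), (226.0595703125, 112.16841888427734), 45.5130615234375)
```

View pics/c5.png

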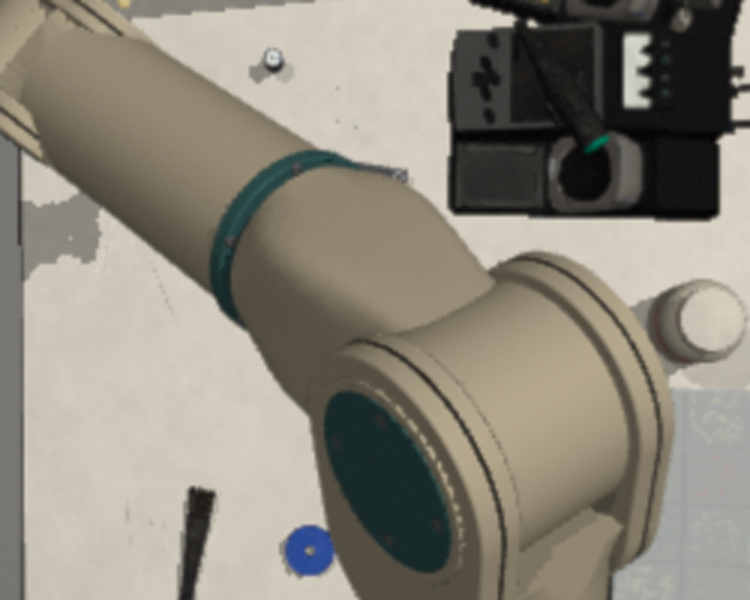

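The arm hides the scene in the top view, so I'll use the side view.

```bash
python3 - <<'E'
from h import *
d=cam('side'); im=d['color']
c=cv2.resize(im[110:260,220:420,::-1],None,fx=4,fy=4,interpolation=cv2.INTER_CUBIC); cv2.imwrite('pics/s1.png',c)
E
```

```text
(no output)
```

View pics/s1.png

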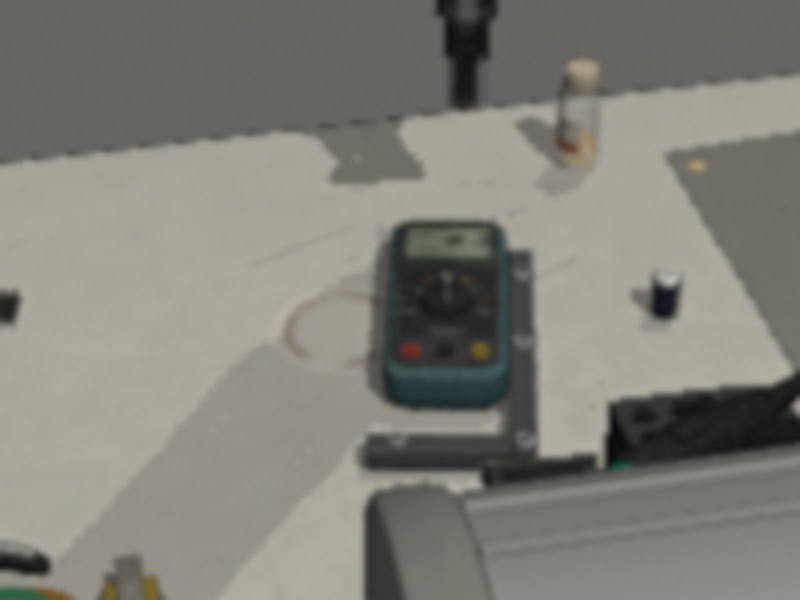

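The meter lies flush along the long bar, its end at crop y≈405. The short bar's inner face is at y≈435, so the gap is about 20 mm. The vial at (578,115) is clear of the fingers.

>>> move_arm(
  targets="-1 1 0 0 0 0 0; -1 0 0 3 0 0 0; -1 0 0 3 0 0 0; -1 0 0 1.7 0 0 0; -1 0 0 0 0 0 0",
)

```text
clock: 9.25
eef_pos: [612.0, 225.6, 4.2]
tool_rot: [-3.128, -0.018, 2.941]
force: [-0.1, -1.4, -0.7]
width: -0.1
gripper_force: 0.0
```

>>> move_arm(
  targets="-1 0 -0.7 0 0 0 0; -1 0 -0.7 0 0 0 0; -1 0 -0.7 0 0 0 0; -1 0 -0.6 0 0 0 0; -1 0 0 0 0 0 0",
)

```text
clock: 9.67
eef_pos: [611.0, 200.2, 9.6]
tool_rot: [-3.134, -0.01, 2.939]
force: [-0.2, -0.2, 0.2]
width: 0.0
gripper_force: 0.0
```

>>> move_arm(
  targets="-1 0 -0.5 0 0 0 0; -1 0 -0.5 0 0 0 0; -1 0 -0.4 0 0 0 0; -1 0 -0.3 0 0 0 0; -1 0 0 0 0 0 0",
)

```text
clock: 10.08
eef_pos: [606.9, 184.4, 8.5]
tool_rot: [-3.133, -0.012, 2.94]
force: [0.9, 1.8, 1.5]
width: 0.4
gripper_force: 0.8
```

>>> move_arm(
  targets="-1 0 -0.2 0 0 0 0; -1 0 -0.2 0 0 0 0; -1 0 -0.2 0 0 0 0; -1 0 -0.2 0 0 0 0; -1 0 0 0 0 0 0",
)

```text
clock: 10.5
eef_pos: [606.1, 179.4, 8.7]
tool_rot: [-3.138, -0.011, 2.942]
force: [2.4, 5.3, -0.3]
width: -0.1
gripper_force: 3.2
```

>>> move_arm(
  targets="-1 0 -0.2 0 0 0 0; -1 0 -0.2 0 0 0 0; -1 0 0 0 0 0 0; -1 0 0 0 0 0 0; -1 0 0 0 0 0 0",
)

```text
clock: 10.92
eef_pos: [606.1, 179.3, 9.4]
tool_rot: [3.139, -0.009, 2.944]
force: [4.5, 11.6, -1.3]
width: -0.4
gripper_force: 5.7
```

```bash
python3 - <<'E'
from h import *
d=cam('side'); im=d['color']
c=cv2.resize(im[150:240,300:370,::-1],None,fx=6,fy=6,interpolation=cv2.INTER_CUBIC); cv2.imwrite('pics/s2.png',c)
E
```

```text
(no output)
```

View pics/s2.png

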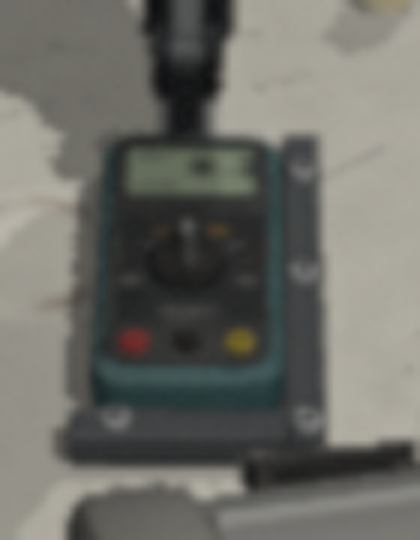

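The meter is against the short bar (11.6 N) and nearly flush with the long bar. A last push against the long bar, then retreat.

>>> move_arm(
  targets="-1 0 1.5 0 0 0 0; -1 0 0 -3.5 0 0 0; -1 0 0 -4 0 0 0; 1 2.5 -2.5 0 0 0 0; 1 2.5 -2.5 0 0 0 0",
)

```text
clock: 11.38
eef_pos: [550.7, 149.9, 86.0]
tool_rot: [-3.135, -0.009, 2.941]
force: [0.4, -0.6, -1.7]
width: 23.4
gripper_force: 0.0
```

>>> move_arm(
  targets="1 2.2 -2.2 0 0 0 0; 1 0.5 -2 0 0 0 0; 1 0 0 0 0 0 0; 1 0 0 0 0 0 0; 1 0 0 0 0 0 0",
)

```text
clock: 11.8
eef_pos: [515.1, 113.6, 84.8]
tool_rot: [-3.133, -0.012, 2.94]
force: [0.0, -0.2, -0.3]
width: 83.0
gripper_force: 0.0
```

>>> move_arm(
  targets="1 0 1 3 0 0 0; 1 0 0 3 0 0 0; 1 0 0 2 0 0 0; 1 0 0 0 0 0 0; 1 0 0 0 0 0 0",
)

```text
clock: 12.22
eef_pos: [515.2, 123.9, 4.1]
tool_rot: [-3.133, -0.014, 2.942]
force: [0.7, -0.2, -0.3]
width: 85.8
gripper_force: 0.0
```

>>> move_arm(
  targets="1 -0.7 0 0 0 0 0; 1 -0.7 0 0 0 0 0; 1 -0.6 0 0 0 0 0; 1 -0.5 0 0 0 0 0; 1 0 0 0 0 0 0",
)

```text
clock: 12.63
eef_pos: [542.3, 117.5, 5.3]
tool_rot: [-3.134, -0.01, 2.939]
force: [0.4, 0.2, 0.4]
width: 84.9
gripper_force: 0.0
```

>>> move_arm(
  targets="1 -0.3 0 0 0 0 0; 1 -0.3 0 0 0 0 0; 1 -0.3 0 0 0 0 0; 1 -0.2 0 0 0 0 0; 1 0 0 0 0 0 0",
)

```text
clock: 13.05
eef_pos: [549.5, 116.1, 4.4]
tool_rot: [-3.133, -0.015, 2.941]
force: [-4.0, 0.6, 2.5]
width: 85.5
gripper_force: 1.9
```

>>> move_arm(
  targets="1 -0.2 0 0 0 0 0; 1 -0.2 0 0 0 0 0; 1 -0.1 0 0 0 0 0; 1 0 0 0 0 0 0; 1 0 0 0 0 0 0",
)

```text
clock: 13.47
eef_pos: [549.5, 116.1, 4.2]
tool_rot: [-3.13, -0.022, 2.942]
force: [-14.6, 2.4, 11.5]
width: 85.4
gripper_force: 7.3
```

>>> move_arm(
  targets="1 1 0 0 0 0 0; 1 2 0 0 0 0 0; 1 2 0 -2 0 0 0; 1 0 0 -4 0 0 0; 1 0 0 -4 0 0 0",
)

```text
clock: 13.88
eef_pos: [505.8, 125.6, 105.2]
tool_rot: [-3.132, -0.016, 2.944]
force: [1.5, -0.0, 0.5]
width: 85.2
gripper_force: 0.0
```

>>> move_arm(
  targets="1 3 0 -3 0 0 0; 1 2 4 0 0 0 0; 1 0 4 0 0 0 0; 1 0 4 0 0 0 0; 1 0 4 0 0 0 0",
)

```text
clock: 14.3
eef_pos: [493.5, 290.8, 134.5]
tool_rot: [-3.134, -0.01, 2.941]
force: [-0.1, -0.5, 0.3]
width: 85.6
gripper_force: 0.0
```

>>> move_arm(
  targets="1 0 4 0 0 0 0; 1 0 4 0 0 0 0; 1 0 4 0 0 0 0; 1 0 4 0 0 0 0; 1 0 0 0 0 0 0",
)

```text
clock: 14.72
eef_pos: [522.9, 456.5, 132.9]
tool_rot: [3.139, -0.014, 2.948]
force: [-1.7, 2.0, 0.5]
width: 85.5
gripper_force: 0.0
```

```bash
python3 - <<'E'
from h import *
print(read_state()['eef_pos'])
a=cam('top'); b=cam('side')
A=cv2.resize(a['color'][125:225,230:370,::-1],None,fx=5,fy=5,interpolation=cv2.INTER_CUBIC)[:,:400+40]
B=cv2.resize(b['color'][140:240,300:370,::-1],None,fx=5,fy=5,interpolation=cv2.INTER_CUBIC)
A=cv2.resize(a['color'][140:240,265:355,::-1],None,fx=5,fy=5,interpolation=cv2.INTER_CUBIC)
cv2.imwrite('pics/f.png',np.hstack([A,B]))
E
```

```text
[522.87237557 456.46075837 132.92696227]
```

View pics/f.png

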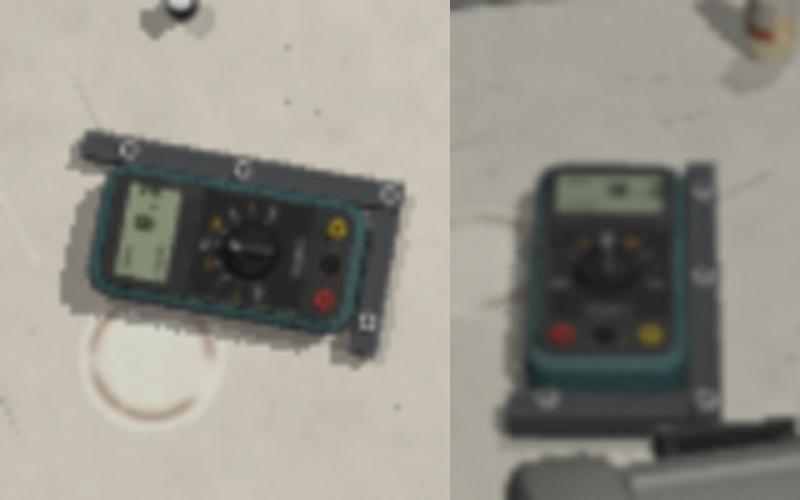

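The meter sits flush in the corner in both views, against the long bar and the short bar. The vial is still in place, so I'll hand in the job.

```bash
python3 -c "
from h import *
print(order.finish_job())"
```

```text
the job is handed in; nothing more can be done
None
```

The multimeter was only pushed and now sits squarely in the stop's inside corner, flush against both bars in the last pictures; nothing else was touched, and I handed the job in at about 15 s of the 51 s allowed (no verdict came back).

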